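Slide the acrylic plate home under the drill guide

ROBOT

A 6-joint arm with a two-finger parallel gripper is mounted at the origin on the work surface. World frame = base frame: x ahead of the robot, y to its left, z up, the work surface at z = 0. Lengths are in m, angles in rad, forces in N, time in s.
With the tool pointing down it reaches from about 0.25 to 0.775 m from the base axis. Payload 4 kg.
Tool frame: the origin (TCP) lies at the very end of the fingers, on their centre line; the grasp point (between the pads) lies 19 mm behind it; x points along the fingers, y is the direction in which the jaws open and shut, and the axes are right-handed (so a half turn about x gives the same grasp; the last joint's range is limited). The gripper opens to 94 mm and grips with 3 to 60 N. Pads are 16 mm wide; open, the fingers measure 119 mm over their backs; the gripper's body (75 mm by 177 mm) begins 78 mm behind the grasp point.
Start: joints at [1.246, 0.087, 1.371, -0, 1.684, -0.103], TCP at [0.121, 0.537, 0.181] pointing down, gripper open.
Joint ranges: [-3.1, 3.1], [-0.76, 2.03], [0.27, 2.55], [-1.08, 4.22], [0.17, 2.65], [-2.57, 2.57]. Speed limits (rad/s): [2.79, 2.79, 3.14, 3.14, 3.14, 3.14].

INTERFACE

Orientations are given as [roll, pitch, yaw] about the fixed x, y, z axes, in that order (R = Rz(yaw) Ry(pitch) Rx(roll)).
In Python, from bench import robot gives the robot as it stands.
- The arm moves only by the tool carry_out, never from a script. Its argument "targets" is a list of rows, each a list of 5 numbers: the closure, from 0 (fully open) to 1 (shut), then the shift along the tool's x, y, z in cm, then the turn about the tool's x in degrees. In form: [[fingers, tx, ty, tz, turn], ...]. A call has 1 to 20 rows; each row shifts and turns the commanded pose from where the row before left it, along the tool's axes as they then stand; what a row does not reach is not made up. A row lasts 1/10 s, in which the tool goes at most 50 mm and 8.59 degrees, less where a joint would pass 70% of its speed; a pose out of reach is approached as far as the arm can. A call is refused whole if a number of a shift passes 5 or a number of a turn 8.59, either way. A call with a gripper value outside its range is refused whole. The fingers move at their own pace and stop on an object; the grip force is fixed at half the most. Time passes only in rows, so rows that do not move let the fingers close. It gives the time, the measured TCP pose, the force and the opening at its end, in the units of the state.
- robot.get_obs(): the state, without advancing time (a new reading comes with each control period).
- robot.snapshot(name): name is "scene" or "top"; returns a dict with "image" (384x512x3 uint8, red, green, blue), "camera_matrix" (3x3 intrinsics, pixels), "pose" (4x4, takes a point from camera to world coordinates). Camera axes: x right, y up, looking along -z (the intrinsics and any distortion apply to the point x, -y, -z); pixel columns grow to the right and rows downward; lengths in m; the calibration is good to about 2 mm. A picture is of the moment at which its call begins. There is no depth.
- robot.close_job(): hands the job in, once; it reports no verdict.
The state is a dict: "time": time; "joint_positions": joint angles; "qvel": joint speeds; "joint_torque": joint torques, N m; "tool_pos": TCP position; "ee_rot": TCP orientation; "wrist_force": force on the tool from outside, world axes, zero at the start; "wrist_torque": the same for the moment, N m; "width": finger opening in m.
Only numpy, scipy, OpenCV 4.12 (cv2) and the standard library are available. Lean on these libraries where they do the work, as an engineer would, in place of code of your own. Each camera call takes 0.05 s, during which the arm holds its last target. There are 200 camera calls.

TASK

Get the blue acrylic plate ready for drilling: push it with the fingers along the drill guide's rails and under the low red bridge until it is fully home, its leading edge flat against the stop block behind the bridge and its long side flat against the steel fence. Keep it lying flat on the rails all the way and never lift or tip it. Leave the cup, the carton and the circuit board where they are.

Things in the scene. Friction and masses are not known exactly. Their poses are not given: they have to be found in the camera images.
- drill_guide: Drill guide bolted to the table (it does not move): rails, fence, red bridge, stop block. Origin on the table under the middle of the bridge's near edge. Its +x is the direction in which the plate goes in, +y points to the fence, z up. The side away from the fence (y below -50 mm) is open in front of the bridge.
- rails_front (a point): Point at the front end of the rails, guide's x = -130, y = 0, z = 20 mm. Two aluminium rails carry the plate, tops 20 mm above the table, from x = -130 to 70 in the guide's frame: one from y = 10 to 50, one from y = -45 to -25; only the table between them.
- fence_face (a point): Front upper inner edge of the dark steel fence, guide's x = -130, y = 50, z = 33 mm. The fence's flat inner face runs from here along x to x = 70; 6 mm thick, top 33 mm above the table.
- bridge_under (a point): Near lower edge of the red bridge, guide's x = 0, y = 0, z = 33 mm. The bridge spans x = 0 to 36, y = -85 to 76, underside 33 and top 43 mm above the table, drill bushings on it to 48. Pillars at y = 56 to 76 and y = -85 to -65: between fence and pillar the opening is 115 mm wide, 13 mm high above the rails.
- stop_face (a point): Middle of the near face of the dark steel stop block behind the bridge, guide's x = 50, y = 0, z = 27 mm. The face spans y = -50 to 50, its top is 34 mm above the table.
- plate: Blue acrylic plate, 120 (x) by 100 (y) by 10 mm thick, 0.14 kg, loose on the rails before the bridge, turned up to 0.12 rad, 9 to 30 mm short of its place at the fence, its +x end towards the bridge, perhaps overhanging the rails' front ends. Origin: centre of its underside (20 mm above the table). Two white hole marks near the +x end. Slides at about 1 N; clears the bridge by 3 mm.
- plate_rear (a point): Point on the plate: middle of its rear (-x) end face, at half its thickness; 60 mm from the plate's centre. The edge to push towards the stop.
- plate_side (a point): Point on the plate: middle of its side face away from the fence (-y), at half its thickness; 50 mm from the plate's centre. The edge to push towards the fence.
- seat (a point): Point fixed on the drill guide at the guide's x = -10, y = 0, z = 20 mm, axes as the guide's: where the plate's origin comes to lie when the plate is fully home against stop and fence.
- brown_cup: Brown open drinking cup, 84 mm across the rim, 110 mm high, standing loose on the table beyond the fence. Origin at the centre of its underside. Bystander.
- carton: Small open cardboard carton 80 x 60 mm, 45 mm high with a flap to about 60 mm, holding black standoffs, loose on the table on the open side of the guide. Origin at the centre of its underside. Bystander.
- circuit: Green circuit board in a black holder, 55 x 28 mm, 16 mm high, loose on the table on the open side towards the robot. Origin at the centre of its underside. Bystander.
Not all that is in view belongs to the job. Of the things shaped like the plate, the blue one is meant. What is shaped like the drill_guide but orange is not meant.

How it is judged:
At the end, for the whole second after the job is handed in: The plate lies flat and at rest on the rails under the bridge, its centre within 2.5 mm of fully home both along the fence and across it, turned less than 0.025 rad from the fence and tilted less than 0.02 rad (x of plate in the frame of seat between -0.0025 and 0.0025 m and y of plate in the frame of seat between -0.0025 and 0.0025 m and z of plate in the frame of seat between -0.002 and 0.002 m and angle between the x axis of plate and the x axis of drill_guide, either way round below 0.025 rad and angle between plate's own z axis and vertical below 0.02 rad and linear speed of plate below 0.01 m/s); the robot touches nothing.
It fails at once if the plate is lifted more than 4 mm off the rails (z of plate in the frame of seat above 0.004 m).
It fails at once if the plate is tipped more than 0.05 rad (3 degrees) or falls off the rails (angle between plate's own z axis and vertical above 0.05 rad or z of plate in the frame of seat below -0.005 m).
It fails at once if the cup, carton or circuit board is moved more than 15 mm (distance of any of brown_cup, carton, circuit from where it was at the start of the episode above 0.015 m).
It also fails if it takes over 45 s, if anything falls off the work surface, if the arm or the gripper's body presses on something with over 40 N, if the wrist force passes 120 N, or if a joint passes its speed limit or range.

## Working session

There is one attempt and no reset: what is moved stays moved. The work goes in short steps, Python scripts to look and compute and a tool call to move; the robot and the scene stay as the last step left them, time stands still between calls to the robot, and variables do not carry over. Pictures are saved under pics/ and viewed, about 8 in all and at most 12, crops included, and the job is handed in when it is done.

Besides the shell and the picture viewer there is one more tool, called after ">>>" as name(argument=value, ...) on one line, values as JSON. carry_out: Moves the arm, as the interface text tells. Its arguments: {"type":"object","properties":{"targets":{"type":"array","items":{"type":"array","items":{"type":"number"}}}},"required":["targets"]}

```bash
ls; mkdir -p pics; python3 - <<'E'
from bench import robot
import cv2,numpy as np
print(robot.get_obs())
for n in("scene","top"):
    s=robot.snapshot(n); cv2.imwrite(f"pics/{n}0.png",s["image"][:,:,::-1]); np.savez(f"pics/{n}0.npz",**s)
    print(n,s["camera_matrix"].tolist(),s["pose"].round(4).tolist(),[k for k in s])
E
```

```text
pics
{'time': 0.0, 'joint_positions': array([ 1.24588056e+00,  8.79519188e-02,  1.37223441e+00, -4.14884050e-06,
        1.68357404e+00, -1.03094546e-01]), 'qvel': array([-0.00044514,  0.00026394, -0.0002775 , -0.00038441, -0.00136792,
        0.00098801]), 'joint_torque': array([ 2.40716745e-04, -3.40168083e+01, -3.02431941e+01,  7.18981633e-02,
        3.27333400e-02, -1.59909823e-04]), 'tool_pos': array([0.12081743, 0.53596146, 0.17951597]), 'ee_rot': array([-1.67198865,  1.5686286 , -1.89381034]), 'wrist_force': array([-0.05810841,  0.0193715 ,  0.1045338 ]), 'wrist_torque': array([ 7.55090252e-05, -6.31216061e-03,  3.67878594e-02]), 'width': 0.09418598144283849}
scene [[421.23928008187926, 0.0, 257.2681666431516], [0.0, 421.23928008187926, 185.8539014869683], [0.0, 0.0, 1.0]] [[0.8409, -0.3158, 0.4396, 1.1149], [0.5411, 0.5084, -0.6699, -0.7894], [-0.0119, 0.8011, 0.5984, 0.8096], [0.0, 0.0, 0.0, 1.0]] ['image', 'camera_matrix', 'pose']
top [[416.0214747247737, 0.0, 255.74564198926427], [0.0, 416.0214747247737, 192.3421608052966], [0.0, 0.0, 1.0]] [[-0.0145, 0.9942, -0.1062, 0.4465], [-0.9999, -0.0153, -0.0065, 0.06], [-0.0081, 0.1061, 0.9943, 1.104], [0.0, 0.0, 0.0, 1.0]] ['image', 'camera_matrix', 'pose']
```

View pics/scene0.png

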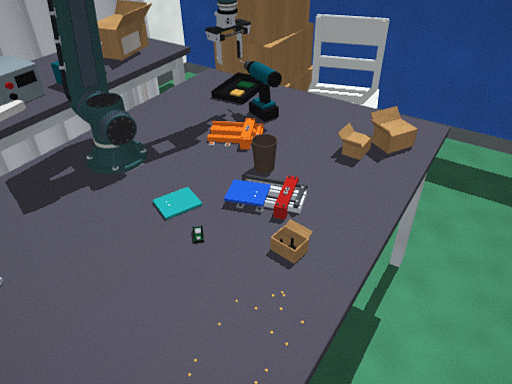

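View pics/top0.png

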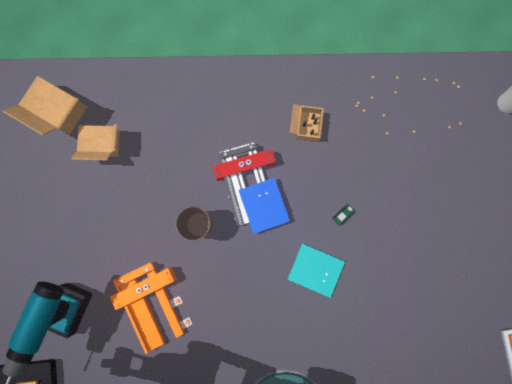

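The blue plate is at about (248,193) in the scene view and (264,206) in the top view. It could be mistaken for the teal plate, at scene (177,202) and top (316,270). The red-bridged guide is at scene (288,197) and top (245,164). Its lookalike is the orange guide, at scene (235,132) and top (148,305). I choose the blue plate and the red-bridged guide, and will check them in one crop with measurements.

```bash
cat > h.py <<'E'
import numpy as np,cv2
def ray(s,uv,z):
    K,P=s["camera_matrix"],s["pose"]; uv=np.atleast_2d(uv).astype(float)
    d=np.c_[(uv[:,0]-K[0,2])/K[0,0],-(uv[:,1]-K[1,2])/K[1,1],-np.ones(len(uv))]@P[:3,:3].T
    return P[:3,3]+d*((z-P[2,3])/d[:,2])[:,None]
def proj(s,X):
    K,P=s["camera_matrix"],s["pose"]; c=(np.atleast_2d(X)-P[:3,3])@P[:3,:3]
    return np.c_[K[0,0]*c[:,0]/-c[:,2]+K[0,2],-K[1,1]*c[:,1]/-c[:,2]+K[1,2]]
def hsv(s): return cv2.cvtColor(s["image"],cv2.COLOR_RGB2HSV)
def big(m,n=1):
    cs,_=cv2.findContours(m.astype(np.uint8),cv2.RETR_EXTERNAL,cv2.CHAIN_APPROX_NONE)
    return sorted(cs,key=cv2.contourArea)[-n:][::-1]
def blue(s):
    h=hsv(s); return (h[...,0]>105)&(h[...,0]<125)&(h[...,1]>150)&(h[...,2]>90)
def red(s):
    h=hsv(s); return ((h[...,0]<4)|(h[...,0]>174))&(h[...,1]>150)&(h[...,2]>90)
def rect(s,c,z):
    w=ray(s,c[:,0],z)[:,:2]; return cv2.minAreaRect((w*1000).astype(np.float32))
E
python3 - <<'E'
from h import *
I={}
for n in("top","scene"):
    s=dict(np.load(f"pics/{n}0.npz"))
    for nm,f,z in(("blue",blue,.03),("red",red,.043)):
        m=f(s)
        if n=="scene": m[:140]=0; m[:,:200]=0;
        c=big(m)[0]; print(n,nm,cv2.contourArea(c),np.array(cv2.boundingRect(c)),rect(s,c,z), "pxrect",cv2.boxPoints(cv2.minAreaRect(c)).round(1).tolist())
s=dict(np.load("pics/top0.npz"))
a=cv2.resize(s["image"][125:245,190:310],None,fx=5,fy=5,interpolation=cv2.INTER_CUBIC)
cv2.imwrite("pics/crop1.png",a[:,:,::-1])
E
```

```text
top blue 1674.0 [240 178  50  56] ((527.6015014648438, 46.967342376708984), (119.9223861694336, 100.62210845947266), 18.263534545898438) pxrect [[237.6999969482422, 189.8000030517578], [274.5, 177.0], [289.70001220703125, 220.6999969482422], [252.89999389648438, 233.5]]
top red 763.0 [213 149  62  30] ((633.8320922851562, 96.84939575195312), (38.46737289428711, 158.94808959960938), 15.439658164978027) pxrect [[212.10000610351562, 165.5], [271.20001220703125, 148.5], [275.29998779296875, 162.60000610351562], [216.1999969482422, 179.6999969482422]]
scene blue 833.5 [224 179  46  27] ((532.5947875976562, 41.65296936035156), (121.64676666259766, 111.99225616455078), 18.380496978759766) pxrect [[223.5, 200.5], [226.8000030517578, 177.6999969482422], [269.6000061035156, 183.8000030517578], [266.29998779296875, 206.60000610351562]]
scene red 473.5 [274 176  24  43] ((646.846923828125, 72.74441528320312), (42.48385238647461, 204.8832550048828), 17.476472854614258) pxrect [[270.5, 215.5], [284.70001220703125, 172.89999389648438], [298.5, 177.5], [284.29998779296875, 220.10000610351562]]
```

View pics/crop1.png

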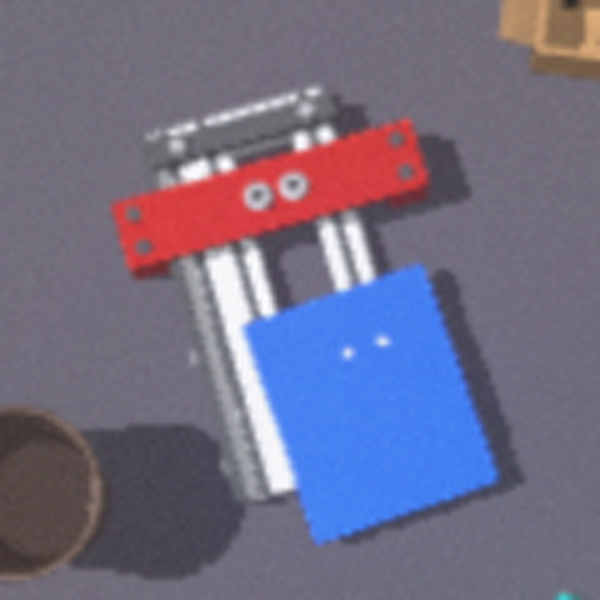

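The crop confirms the blue plate with its two white hole marks at crop (348,352) and (382,341). It sits before the red bridge, off the fence (left) by roughly 24 mm. Next I refine the guide's angle and get the poses in the guide frame.

```bash
cat >> h.py <<'E'
def edge(s,c,z,dirang,side,lo=.15):
    """fit line to contour points on one side of a rectangle; side=+1/-1 along normal; returns angle deg, mean point(mm)"""
    w=ray(s,c[:,0],z)[:,:2]*1000; u=np.array([np.cos(dirang),np.sin(dirang)]); n=np.array([-u[1],u[0]])
    a,b=w@u,w@n; L=np.ptp(a); k=(a>a.min()+lo*L)&(a<a.max()-lo*L)&((b*side)>(b*side).max()-6)
    vx,vy,x,y=cv2.fitLine(w[k].astype(np.float32),cv2.DIST_HUBER,0,.01,.01).ravel()
    if vx*u[0]+vy*u[1]<0: vx,vy=-vx,-vy
    return np.degrees(np.arctan2(vy,vx)),np.array([x,y]),k.sum()
E
cat > m.py <<'E'
from h import *
import sys
from scipy.spatial.transform import Rotation as R
s=dict(np.load(sys.argv[1]))
t=np.radians(15.4)
c=big(red(s))[0]
for sd in(1,-1): print("red",sd,edge(s,c,.043,t+np.pi/2,sd))
b=big(blue(s))[0]
for da in(0,np.pi/2):
    for sd in(1,-1): print("blue",da,sd,edge(s,b,.03,t+da,sd))
print("cup",ray(s,[194,224],.11),"carton",ray(s,[310,122],.045),"circ",ray(s,[344,215],.016))
E
python3 m.py pics/top0.npz; python3 -c "
from bench import robot
from scipy.spatial.transform import Rotation as R
o=robot.get_obs();print(R.from_euler('xyz',o['ee_rot']).as_matrix().round(3))"
```

```text
red 1 (np.float32(104.93769), array([619.75433,  91.9676 ], dtype=float32), np.int64(41))
red -1 (np.float32(105.82604), array([650.6977  , 101.219826], dtype=float32), np.int64(41))
blue 0 1 (np.float32(17.67382), array([516.5045 ,  93.14268], dtype=float32), np.int64(32))
blue 0 -1 (np.float32(18.611156), array([526.9367  ,  -4.783907], dtype=float32), np.int64(26))
blue 1.5707963267948966 1 (np.float32(108.0632), array([471.2739  ,  29.987246], dtype=float32), np.int64(26))
blue 1.5707963267948966 -1 (np.float32(108.34214), array([584.4907  ,  60.545696], dtype=float32), np.int64(26))
cup [[0.47892954 0.21493649 0.11      ]] carton [[ 0.7416267  -0.07702962  0.045     ]] circ [[ 0.49966518 -0.16240051  0.016     ]]
[[-0.001  0.22   0.976]
 [-0.002  0.976 -0.22 ]
 [-1.    -0.002 -0.   ]]
```

>>> carry_out(targets=[[0.25, 0, 0, 0, 7.73], [0.25, 0, 0, 0, 7.73], [0.25, 0, 0, 0, 7.73], [0.25, 0, 0, 0, 7.73], [0.25, 0, 0, 0, 7.73], [0.25, 0, 0, 0, 7.73], [0.25, 0, 0, 0, 7.73], [0.25, 0, 0, 0, 7.73], [0.25, 0, 1.47, 3.71, 0], [0.25, 0, 1.47, 3.71, 0], [0.25, 0, 1.47, 3.71, 0], [0.25, 0, 1.47, 3.71, 0], [0.25, 0, 1.47, 3.71, 0], [0.25, 0, 1.47, 3.71, 0], [0.25, 0, 1.47, 3.71, 0], [0.25, 0, 1.47, 3.71, 0], [0.25, 0, 1.47, 3.71, 0], [0.25, 0, 0, 0, 0]])

```text
time: 1.9
tool_pos: [0.3394, 0.2466, 0.1802]
ee_rot: [-0.164, 1.569, -1.472]
wrist_force: [-0.2, 0.7, 0.8]
width: 0.0703
```

>>> carry_out(targets=[[0.25, 0, 1.47, 3.71, 0], [0.25, 0, 1.47, 3.71, 0], [0.25, 0, 1.47, 3.71, 0], [0.25, 0, 1.47, 3.71, 0], [0.25, 0, 1.47, 3.71, 0], [0.25, 0, 1.47, 3.71, 0], [0.25, 0, 1.47, 3.71, 0], [0.25, 0, 1.47, 3.71, 0], [0.25, 0, 1.47, 3.71, 0], [0.25, 0, 0, 0, 0], [0.25, 0, 0, 0, 0]])

```text
time: 3.0
tool_pos: [0.5538, -0.036, 0.1796]
ee_rot: [-2.395, 1.568, 2.586]
wrist_force: [-0.7, 0.4, -0.8]
width: 0.0706
```

>>> carry_out(targets=[[0.25, 4, 0, 0, 0], [0.25, 4, 0, 0, 0], [0.25, 4, 0, 0, 0], [0.25, 3, 0, 0, 0], [0.25, 1.1, 0, 0, 0], [0.25, 0, 0, 0, 0], [0.25, 0, 0, 0, 0]])

```text
time: 3.7
tool_pos: [0.5551, -0.036, 0.0216]
ee_rot: [1.231, 1.568, -0.069]
wrist_force: [1.0, 0.1, 0.6]
width: 0.0706
```

```bash
cat > look.py <<'E'
from h import *
from bench import robot
import sys
from scipy.spatial.transform import Rotation as R
n=sys.argv[1]; o=robot.get_obs()
M=R.from_euler('xyz',o['ee_rot']).as_matrix()
th=np.radians(15.5);G=np.array([[np.cos(th),np.sin(th)],[-np.sin(th),np.cos(th)]]); O=np.array([619.4,-71.5])
print("t",o['time'],"tcp guide",(G@(o['tool_pos'][:2]*1000)-O).round(1),"z",o['tool_pos'][2].round(4),"y head",np.degrees(np.arctan2(M[1,1],M[0,1])).round(2),"tilt x",M[:,0].round(3),"F guide",(G@o['wrist_force'][:2]).round(2),o['wrist_force'][2].round(2),o['width'])
for k in("top","scene"):
    s=robot.snapshot(k); np.savez(f"pics/{k}_{n}.npz",**s)
    if k=="top": a=s["image"][120:260,180:320]; a=cv2.resize(a,None,fx=4,fy=4,interpolation=cv2.INTER_CUBIC)
    else: a=cv2.resize(s["image"][150:250,190:330],None,fx=4,fy=4,interpolation=cv2.INTER_CUBIC)
    cv2.imwrite(f"pics/{k}_{n}.png",a[:,:,::-1])
    if k=="top":
        b=big(blue(s))[0]; r=rect(s,b,.03); print("plate rect guide",(G@np.array(r[0])-O).round(1),r[1],r[2])
E
python3 look.py a
```

```text
t 3.7 tcp guide [ -94.1 -111.5] z 0.0216 y head 15.51 tilt x [ 0.003 -0.    -1.   ] F guide [ 1.05 -0.14] 0.57 0.07056699939914438
plate rect guide [-98.5 -23.7] (121.53530883789062, 97.09599304199219) 16.646169662475586
```

View pics/scene_a.png

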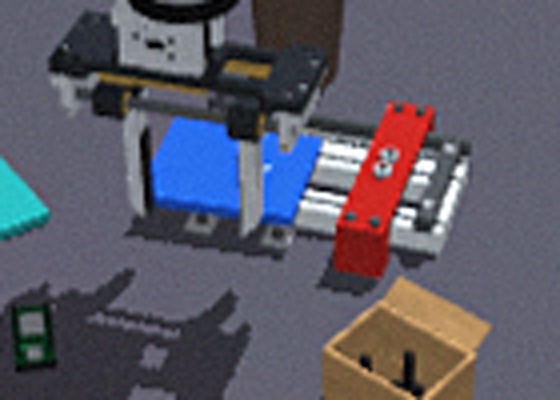

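>>> carry_out(targets=[[0.25, 0.2, 0, -0.5, 0], [0.25, 0, 0, -0.5, 0], [0.25, 0, 0, -0.5, 0], [0.25, 0, 0, -0.5, 0], [0.25, 0, 0, -0.3, 0], [0.25, 0, 0, -0.3, 0], [0.25, 0, 0, -0.3, 0], [0.25, 0, 0, -0.3, 0], [0.25, 0, 0, -0.3, 0], [0.25, 0, 0, -0.3, 0], [0.25, 0, 0, -0.3, 0], [0.25, 0, 0, -0.3, 0], [0.25, 0, 0, 0, 0]])

```text
time: 5.1
tool_pos: [0.5421, 0.0062, 0.0177]
ee_rot: [2.982, 1.571, 1.682]
wrist_force: [-0.5, -1.0, 1.1]
width: 0.0706
```

```bash
python3 look.py b
```

```text
t 5.1 tcp guide [-95.3 -67.4] z 0.0177 y head 15.48 tilt x [-0.  0. -1.] F guide [-0.77 -0.84] 1.08 0.07058021170304724
plate rect guide [-92.8  14.3] (108.40606689453125, 33.17555618286133) 7.907496452331543
```

>>> carry_out(targets=[[0.25, 0, 0, -0.2, 0], [0.25, 0, 0, -0.2, 0], [0.25, 0, 0, -0.2, 0], [0.25, 0, 0, -0.1, 0], [0.25, 0, 0, 0, 0]])

```text
time: 5.7
tool_pos: [0.5403, 0.0127, 0.0177]
ee_rot: [2.318, 1.571, 1.017]
wrist_force: [0.2, -0.9, -0.0]
width: 0.0706
```

>>> carry_out(targets=[[0.25, 0, 0, -0.1, 0], [0.25, 0, 0, -0.1, 0], [0.25, 0, 0, 0, 0]])

```text
time: 6.0
tool_pos: [0.5398, 0.0146, 0.0177]
ee_rot: [2.591, 1.571, 1.29]
wrist_force: [-0.4, -0.0, 1.2]
width: 0.0707
```

```bash
python3 look.py c
```

```text
t 6.0 tcp guide [-95.3 -58.7] z 0.0177 y head 15.46 tilt x [ 0.  0. -1.] F guide [-0.38  0.08] 1.17 0.07065740225254029
plate rect guide [-107.4  -25. ] (36.026573181152344, 116.5278091430664) 89.13783264160156
```

View pics/top_c.png

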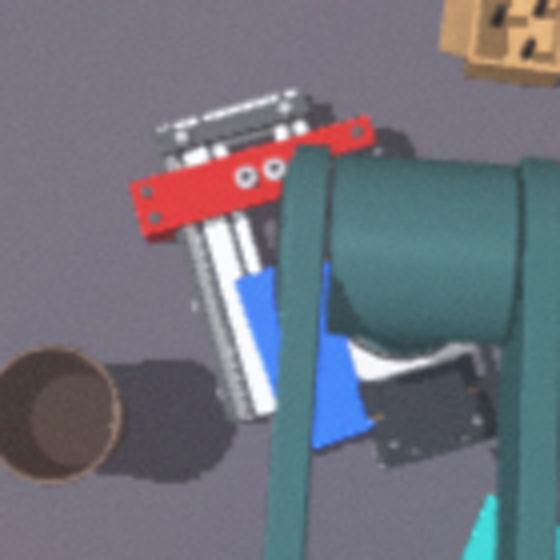

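```bash
for n in 0 _a _b _c; do python3 - top$n.npz <<'E'
from h import *
import sys
s=dict(np.load("pics/"+sys.argv[1])); t=np.radians(15.5)
G=np.array([[np.cos(t),np.sin(t)],[-np.sin(t),np.cos(t)]]); O=np.array([619.4,-71.5])
b=big(blue(s))[0]
a,p,k=edge(s,b,.03,t,1,.1 if '0' in sys.argv[1] else .25); print(sys.argv[1],"fence side",a,(G@p-O).round(1),k)
E
done
```

```text
top0.npz fence side 17.357037 [-97.4  23.1] 36
top_a.npz fence side 17.847897 [-97.6  22.4] 23
top_b.npz fence side 17.906614 [-98.7  22.4] 20Traceback (most recent call last):
  File "<stdin>", line 6, in <module>
  File "h.py", line 23, in edge
    vx,vy,x,y=cv2.fitLine(w[k].astype(np.float32),cv2.DIST_HUBER,0,.01,.01).ravel()
              ~~~~~~~~~~~^^^^^^^^^^^^^^^^^^^^^^^^^^^^^^^^^^^^^^^^^^^^^^^^^^
cv2.error: OpenCV(4.12.0) /io/opencv/modules/imgproc/src/linefit.cpp:50: error: (-215:Assertion failed) count > 0 in function 'fitLine2D_wods'
```

View pics/scene_c.png

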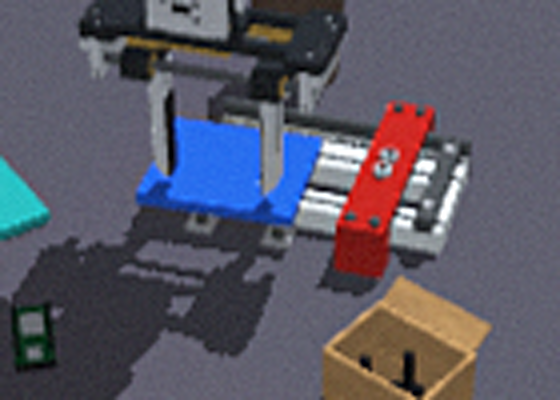

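```bash
python3 - <<'E'
from h import *
from bench import robot
o=robot.get_obs(); p=o['tool_pos']; t=np.radians(15.5); u=np.array([np.cos(t),np.sin(t),0])
print(o['tool_pos'],o['wrist_force'],o['joint_torque'])
for k in("scene","top"):
    s=dict(np.load(f"pics/{k}_c.npz")); off=np.array([190,150]) if k=="scene" else np.array([180,120])
    for z in(.0177,.03):
        X=np.array([p+u*.0415,p-u*.0415]); X[:,2]=z
        print(k,z,((proj(s,X)-off)*4).round(0).tolist())
sa=dict(np.load("pics/scene_a.npz"));sc=dict(np.load("pics/scene_c.npz"))
for s in(sa,sc):
    m=blue(s); m[:140]=0; m[:,:200]=0; b=big(m)[0]; print((b[:,0].min(0)-[190,150])*4,(b[:,0].max(0)-[190,150])*4)
    print(((cv2.approxPolyDP(b,3,True)[:,0]-[190,150])*4).tolist())
E
```

```text
[0.53984542 0.01446678 0.01768093] [0.43605727 0.5932898  0.54066879] [ 2.64290854e-02 -3.44825292e+01 -2.78289896e+01  6.62827771e-02
  4.22426756e-02  6.98753975e-04]
scene 0.0177 [[270.0, 212.0], [165.0, 193.0]]
scene 0.03 [[270.0, 199.0], [164.0, 180.0]]
top 0.0177 [[366.0, 262.0], [402.0, 383.0]]
top 0.03 [[366.0, 260.0], [403.0, 382.0]]
[148 116] [236 216]
[[176, 116], [148, 168], [156, 204], [236, 216], [236, 140]]
[136 116] [316 220]
[[136, 188], [152, 204], [288, 220], [316, 136], [284, 132], [284, 172], [260, 196], [256, 128], [176, 116], [172, 172], [152, 164]]
```

```bash
python3 - <<'E'
from h import *
t=np.radians(15.5); u=np.array([np.cos(t),np.sin(t),0])
s=dict(np.load("pics/scene_a.npz")); p=np.array([.5551,-.036,0])
for z in(.0,.0216,.03,.04):
    X=np.array([p+u*.0415,p-u*.0415]); X[:,2]=z; print(z,((proj(s,X)-[190,150])*4).round(0).tolist())
a=dict(np.load("pics/scene_a.npz"))["image"][180:215,215:275]; c=dict(np.load("pics/scene_c.npz"))["image"][180:215,215:275]
cv2.imwrite("pics/tips.png",cv2.resize(np.hstack([a,c]),None,fx=6.6,fy=6.6,interpolation=cv2.INTER_NEAREST)[:,:,::-1])
E
```

```text
0.0 [[250.0, 275.0], [143.0, 254.0]]
0.0216 [[250.0, 253.0], [141.0, 232.0]]
0.03 [[249.0, 244.0], [141.0, 223.0]]
0.04 [[249.0, 233.0], [140.0, 212.0]]
```

View pics/tips.png

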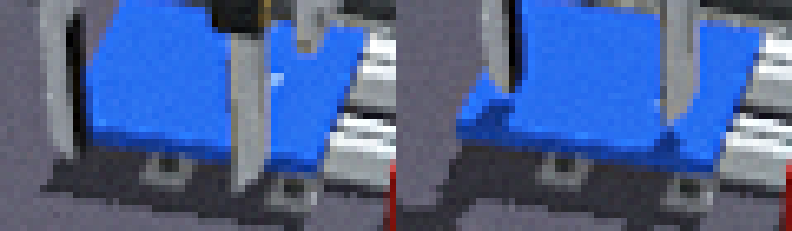

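The fingertips stand about 16 mm higher than the reported TCP and are hovering over the plate, which has not moved. This shows in the tip crop at (680,120), on the blue. I back out, go down and check again.

>>> carry_out(targets=[[0.25, -0.5, 0, 0, 0], [0.25, 0, 0, 2, 0], [0.25, 0, 0, 2, 0], [0.25, 0, 0, 1, 0], [0.25, 0.5, 0, 0, 0], [0.25, 0.5, 0, 0, 0], [0.25, 0.5, 0, 0, 0], [0.25, 0.4, 0, 0, 0], [0.25, 0, 0, 0, 0], [0.25, 0, 0, 0, 0]])

```text
time: 7.1
tool_pos: [0.553, -0.0333, 0.0035]
ee_rot: [-2.282, 1.57, 2.701]
wrist_force: [0.1, 0.3, -0.4]
width: 0.0705
```

```bash
python3 look.py d; python3 - <<'E'
from h import *
from bench import robot
o=robot.get_obs(); p=o['tool_pos'].copy(); t=np.radians(15.5); u=np.array([np.cos(t),np.sin(t),0])
s=dict(np.load("pics/scene_d.npz"))
for z in(.0,.01,.02,.03):
    X=np.array([p+u*.0415,p-u*.0415]); X[:,2]=z; print(z,((proj(s,X)-[200,170])*8).round(0).tolist())
cv2.imwrite("pics/tips_d.png",cv2.resize(s["image"][170:225,200:280],None,fx=8,fy=8,interpolation=cv2.INTER_NEAREST)[:,:,::-1])
E
```

```text
t 7.1 tcp guide [ -95.4 -108.4] z 0.0035 y head 15.48 tilt x [-0.  0. -1.] F guide [0.14 0.31] -0.42 0.07046109249062295
plate rect guide [-98.5 -23.6] (121.53530883789062, 97.0175552368164) 16.646169662475586
0.0 [[420.0, 385.0], [207.0, 343.0]]
0.01 [[419.0, 364.0], [205.0, 322.0]]
0.02 [[419.0, 343.0], [203.0, 301.0]]
0.03 [[418.0, 322.0], [202.0, 280.0]]
```

View pics/tips_d.png

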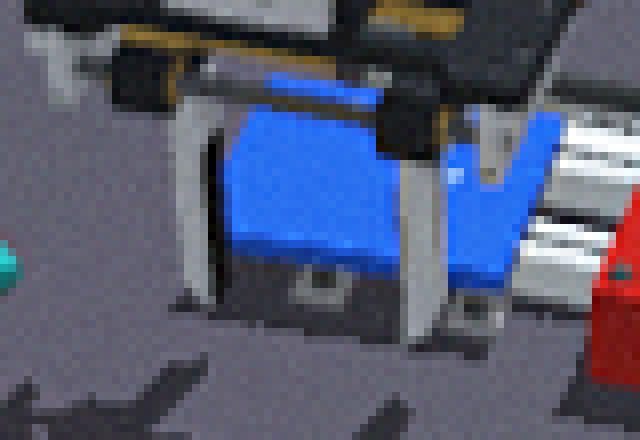

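The tips are now at pixels (420,343) and (208,303), so about 20 mm high: right for the side face. I push now.

>>> carry_out(targets=[[0.25, 0, 0, -0.5, 0], [0.25, 0, 0, -0.5, 0], [0.25, 0, 0, -0.5, 0], [0.25, 0, 0, -0.3, 0], [0.25, 0, 0, -0.3, 0], [0.25, 0, 0, -0.3, 0], [0.25, 0, 0, -0.3, 0], [0.25, 0, 0, -0.3, 0], [0.25, 0, 0, -0.3, 0], [0.25, 0, 0, -0.3, 0], [0.25, 0, 0, 0, 0]])

```text
time: 8.3
tool_pos: [0.5435, 0.0015, 0.0037]
ee_rot: [2.795, 1.57, 1.494]
wrist_force: [-0.8, -0.6, 0.5]
width: 0.0706
```

```bash
python3 look.py e; cat > pe.py <<'E'
from h import *
import sys
for n in sys.argv[1:]:
    s=dict(np.load("pics/"+n)); t=np.radians(15.5); G=np.array([[np.cos(t),np.sin(t)],[-np.sin(t),np.cos(t)]]); O=np.array([619.4,-71.5])
    m=blue(s)
    if "scene" in n: m[:140]=0; m[:,:200]=0
    ys,xs=np.nonzero(m); w=ray(s,np.c_[xs,ys],.03)[:,:2]*1000@G.T-O
    # fence-side edge: max gy in gx bins
    for ax,nm in((1,"fence side y"),(0,"front x")):
        o=1-ax; bins=np.arange(-180,60,10); r=[]
        for a in bins:
            k=(w[:,o]>=a)&(w[:,o]<a+10)
            if k.sum()>3: r.append((int(a+5),round(float(w[k,ax].max()),1),round(float(w[k,ax].min()),1)))
        print(n,nm,r)
E
python3 pe.py top0.npz top_e.npz
```

```text
t 8.3 tcp guide [-95.3 -72.3] z 0.0037 y head 15.47 tilt x [ 0.  0. -1.] F guide [-0.97 -0.36] 0.45 0.07059149479040894
plate rect guide [-95.6  11.5] (120.04056549072266, 56.112342834472656) 13.259382247924805
top0.npz fence side y [(-155, 23.5, -76.7), (-145, 23.8, -76.5), (-135, 24.1, -76.2), (-125, 22.2, -76.0), (-115, 22.6, -74.0), (-105, 22.9, -74.5), (-95, 23.2, -74.3), (-85, 24.5, -72.3), (-75, 24.9, -72.0), (-65, 25.2, -71.8), (-55, 25.8, -71.3), (-45, 25.1, -70.3), (-35, -9.9, -67.6)]
top0.npz front x [(-75, -46.4, -155.4), (-65, -37.3, -156.4), (-55, -37.6, -157.0), (-45, -37.2, -157.3), (-35, -38.6, -157.6), (-25, -40.0, -157.8), (-15, -39.2, -158.4), (-5, -39.5, -159.4), (5, -40.2, -159.7), (15, -42.3, -160.0), (25, -41.5, -159.6)]
top_e.npz fence side y [(-155, 36.5, -44.1), (-145, 37.5, -43.8), (-135, 38.2, -43.6), (-125, 37.8, -44.8), (-115, 38.1, -44.5), (-105, 37.8, -45.0), (-95, 37.4, -47.2), (-85, 37.0, -38.7), (-75, 38.0, -12.1), (-65, 37.6, -11.5), (-55, 38.0, -14.5), (-45, 37.6, -17.4), (-35, 36.1, -18.9)]
top_e.npz front x [(-45, -92.0, -154.8), (-35, -83.1, -155.1), (-25, -107.3, -155.4), (-15, -36.7, -155.7), (-5, -36.3, -109.9), (5, -35.9, -133.9), (15, -36.5, -155.4), (25, -37.5, -154.9), (35, -37.9, -154.2)]
```

>>> carry_out(targets=[[0.25, 0, 0, -0.3, 0], [0.25, 0, 0, -0.3, 0], [0.25, 0, 0, -0.3, 0], [0.25, 0, 0, -0.1, 0], [0.25, 0, 0, 0, 0]])

```text
time: 8.9
tool_pos: [0.5408, 0.011, 0.0037]
ee_rot: [3.09, 1.57, 1.789]
wrist_force: [-0.1, 0.7, 0.0]
width: 0.0705
```

>>> carry_out(targets=[[0.25, 0, 0, -0.1, 0], [0.25, 0, 0, -0.1, 0], [0.25, 0, 0, 0, 0]])

```text
time: 9.2
tool_pos: [0.5403, 0.0126, 0.0037]
ee_rot: [2.822, 1.571, 1.521]
wrist_force: [0.4, 1.8, 0.3]
width: 0.0702
```

>>> carry_out(targets=[[0.25, 0, 0, -0.1, 0], [0.25, 0, 0, 0, 0]])

```text
time: 9.4
tool_pos: [0.5401, 0.0134, 0.0037]
ee_rot: [-0.313, 1.571, -1.614]
wrist_force: [-0.0, -1.2, 0.5]
width: 0.0707
```

```bash
python3 look.py f; python3 pe.py top_f.npz
```

```text
t 9.4 tcp guide [-95.4 -59.9] z 0.0037 y head 15.45 tilt x [-0. -0. -1.] F guide [-0.33 -1.1 ] 0.48 0.0706792646821487
plate rect guide [-95.3  26.7] (120.50562286376953, 49.17307662963867) 13.484222412109375
top_f.npz fence side y [(-155, 49.6, -30.3), (-145, 49.9, -30.0), (-135, 50.2, -29.7), (-125, 50.6, -29.4), (-115, 49.5, -29.9), (-105, 49.1, -29.3), (-95, 49.4, -30.8), (-85, 49.1, -23.8), (-75, 49.4, -27.5), (-65, 49.7, -30.5), (-55, 49.4, -33.4), (-45, 49.7, 1.5), (-35, 49.3, 0.0)]
top_f.npz front x [(-35, -51.9, -153.6), (-25, -56.2, -155.4), (-15, -88.0, -155.7), (-5, -115.3, -155.5), (5, -35.9, -154.8), (15, -38.0, -112.3), (25, -37.5, -138.7), (35, -37.9, -155.2), (45, -37.4, -154.8)]
```

>>> carry_out(targets=[[0.25, 0, 0, -0.1, 0], [0.25, 0, 0, 0, 0]])

```text
time: 9.7
tool_pos: [0.5399, 0.0137, 0.0037]
ee_rot: [-0.136, 1.569, -1.437]
wrist_force: [0.6, -1.9, 0.2]
width: 0.0701
```

>>> carry_out(targets=[[0.25, 0, 0, -0.1, 0], [0.25, 0, 0, 0, 0]])

```text
time: 9.9
tool_pos: [0.5398, 0.0139, 0.0037]
ee_rot: [-0.074, 1.568, -1.375]
wrist_force: [1.2, -7.0, 0.3]
width: 0.0707
```

The force rose to 7 N, so the plate is seated on the fence. I retreat, go round to the rear and turn a quarter turn.

>>> carry_out(targets=[[0.25, 0, 0, 1, 0], [0.25, 0, 0, 2, 0], [0.25, -4, 0, 0, 0], [0.25, 0, -3.5, 0, 0], [0.25, 0, -3.5, 0, 0], [0.25, 0, -3.5, 0, 0], [0.25, 0, 0, 0, 8.18], [0.25, 0, 0, 0, 8.18], [0.25, 0, 0, 0, 8.18], [0.25, 0, 0, 0, 8.18], [0.25, 0, 0, 0, 8.18], [0.25, 0, 0, 0, 8.18], [0.25, 0, 0, 0, 8.18], [0.25, 0, 0, 0, 8.18], [0.25, 0, 0, 0, 8.18], [0.25, 0, 0, 0, 8.18], [0.25, 0, 0, 0, 8.18], [0.25, 0, -4, 0, 0], [0.25, 0, -4, 0, 0], [0.25, 0, 0, 0, 0]])

```text
time: 11.9
tool_pos: [0.4236, 0.0395, 0.0435]
ee_rot: [-1.564, 1.567, 1.852]
wrist_force: [0.2, -0.2, 0.3]
width: 0.0703
```

```bash
python3 look.py g; python3 pe.py top_g.npz
```

```text
t 11.9 tcp guide [-200.6   -3.7] z 0.0435 y head -74.25 tilt x [-0.001  0.004 -1.   ] F guide [ 0.13 -0.25] 0.27 0.07034145887022622
plate rect guide [-96.   -0.2] (120.17089080810547, 99.93482208251953) 15.3792085647583
top_g.npz fence side y [(-155, -9.8, -49.8), (-145, 30.1, -49.5), (-135, 30.8, -50.0), (-125, 49.9, -49.7), (-115, 49.5, -48.5), (-105, 49.1, -48.2), (-95, 49.4, -49.7), (-85, 49.1, -50.2), (-75, 49.4, -49.9), (-65, 49.7, -48.6), (-55, 49.4, -48.4), (-45, 49.7, -48.1), (-35, 49.3, -48.6)]
top_g.npz front x [(-45, -37.2, -155.5), (-35, -37.9, -155.8), (-25, -37.4, -156.1), (-15, -36.7, -153.2), (-5, -37.3, -150.3), (5, -35.9, -147.4), (15, -38.0, -143.8), (25, -37.5, -146.8), (35, -37.9, -149.3), (45, -37.4, -127.0)]
```

View pics/scene_g.png

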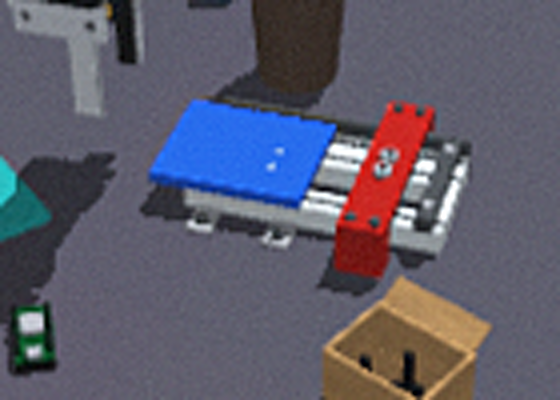

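>>> carry_out(targets=[[0.25, 2, 0.2, 0, 0.2], [0.25, 1.55, 0, 0, 0], [0.25, 0, 0, 0, 0], [0.25, 0, 0, -1, 0], [0.25, 0, 0, -1, 0], [0.25, 0, 0, -0.5, 0], [0.25, 0, 0, -0.5, 0], [0.25, 0, 0, -0.5, 0], [0.25, 0, 0, -0.5, 0], [0.25, 0, 0, -0.5, 0], [0.25, 0, 0, -0.5, 0], [0.25, 0, 0, -0.5, 0], [0.25, 0, 0, -0.5, 0], [0.25, 0, 0, 0, 0]])

```text
time: 13.4
tool_pos: [0.4841, 0.0497, 0.0082]
ee_rot: [-3.061, 1.57, 0.347]
wrist_force: [-0.3, 0.2, -0.3]
width: 0.0707
```

```bash
python3 look.py i; python3 pe.py top_i.npz
```

```text
t 13.4 tcp guide [-139.7  -10. ] z 0.0082 y head -74.72 tilt x [ 0.  0. -1.] F guide [-0.19  0.29] -0.28 0.07074186853280717
plate rect guide [-52.1   0.4] (32.36094665527344, 98.6126480102539) 13.972347259521484
top_i.npz fence side y [(-65, -14.8, -48.6), (-55, 20.8, -48.4), (-45, 48.3, -48.1), (-35, 49.3, -48.6)]
top_i.npz front x [(-45, -37.2, -69.6), (-35, -37.9, -67.4), (-25, -37.4, -64.4), (-15, -36.7, -61.5), (-5, -37.3, -58.6), (5, -35.9, -55.7), (15, -38.0, -52.7), (25, -37.5, -52.3), (35, -37.9, -41.1), (45, -37.4, -44.2)]
```

View pics/scene_i.png

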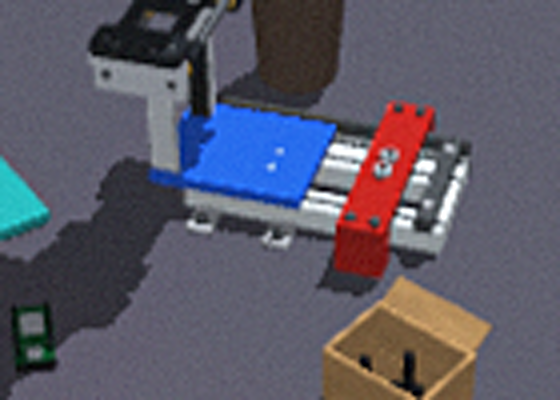

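```bash
python3 - <<'E'
from h import *
from bench import robot
o=robot.get_obs(); p=o['tool_pos'].copy(); t=np.radians(-74.7); u=np.array([np.cos(t),np.sin(t),0]); v=np.array([-np.sin(t),np.cos(t),0])
s=dict(np.load("pics/scene_i.npz"))
for z in(.01,.02,.03,.04):
    X=np.array([p+u*a+v*b for a in(.0353,.0478) for b in(-.008,.008)]); X[:,2]=z; print(z,((proj(s,X)-[190,150])*4).round(0).tolist())
im=s["image"]
for r in range(185,200): print(r,(r-150)*4,[tuple(int(q) for q in im[r,c]) for c in (228,230,232,234)])
E
```

```text
0.01 [[157.0, 187.0], [177.0, 191.0], [152.0, 197.0], [171.0, 201.0]]
0.02 [[157.0, 177.0], [176.0, 181.0], [151.0, 187.0], [171.0, 190.0]]
0.03 [[156.0, 166.0], [176.0, 170.0], [150.0, 176.0], [170.0, 180.0]]
0.04 [[155.0, 156.0], [175.0, 160.0], [149.0, 166.0], [169.0, 169.0]]
185 140 [(141, 145, 151), (132, 137, 144), (136, 138, 145), (85, 100, 132)]
186 144 [(141, 145, 151), (133, 138, 144), (134, 140, 142), (84, 97, 134)]
187 148 [(140, 145, 150), (139, 141, 147), (139, 145, 148), (104, 110, 128)]
188 152 [(138, 146, 149), (133, 138, 143), (135, 141, 147), (114, 119, 131)]
189 156 [(148, 151, 157), (140, 142, 149), (134, 138, 144), (111, 111, 123)]
190 160 [(152, 155, 158), (137, 141, 146), (139, 143, 150), (115, 118, 129)]
191 164 [(111, 114, 131), (138, 141, 141), (152, 156, 152), (116, 117, 128)]
192 168 [(46, 67, 142), (83, 95, 144), (97, 110, 140), (96, 107, 121)]
193 172 [(21, 62, 158), (11, 53, 147), (29, 65, 143), (51, 72, 126)]
194 176 [(20, 59, 159), (21, 60, 154), (21, 52, 150), (19, 54, 141)]
195 180 [(40, 56, 117), (35, 66, 149), (15, 60, 154), (23, 58, 151)]
196 184 [(44, 43, 54), (44, 52, 87), (47, 57, 99), (23, 52, 119)]
197 188 [(51, 49, 57), (52, 49, 47), (52, 50, 52), (46, 49, 68)]
198 192 [(51, 51, 58), (52, 50, 59), (49, 49, 55), (56, 53, 58)]
199 196 [(57, 55, 63), (48, 52, 59), (49, 51, 56), (49, 46, 54)]
```

The fingers passed over the plate again: in the scene picture the tip at crop (163,172) is on the blue, and the plate has not moved. I retreat and find the true tip height by touching the table.

>>> carry_out(targets=[[0.25, -0.5, 0, 0, 0], [0.25, 0, -0.2, 3, 0], [0.25, 0, -0.2, 3, 0], [0.25, 0.5, 0, 0, 0], [0.25, 0.5, 0, 0, 0], [0.25, 0.3, 0, 0, 0], [0.25, 0, 0, 0, 0]])

```text
time: 14.2
tool_pos: [0.4249, 0.0377, -0.0003]
ee_rot: [-0.528, 1.57, 2.88]
wrist_force: [-0.6, -0.9, 0.3]
width: 0.0706
```

>>> carry_out(targets=[[0.25, 0.3, 0, 0, 0], [0.25, 0.3, 0, 0, 0], [0.25, 0, 0, 0, 0]])

```text
time: 14.5
tool_pos: [0.4242, 0.0377, -0.0064]
ee_rot: [-0.39, 1.57, 3.018]
wrist_force: [0.4, -0.1, -0.4]
width: 0.0708
```

```bash
python3 look.py j; python3 - <<'E'
from h import *
from bench import robot
o=robot.get_obs(); p=o['tool_pos'].copy(); print(p,o['wrist_force'])
s=dict(np.load("pics/scene_j.npz"))
q=proj(s,[p,p+[0,0,.02]]); print(q)
c0=q[0].astype(int)-[35,40]; print(c0)
cv2.imwrite("pics/tips_j.png",cv2.resize(s["image"][c0[1]:c0[1]+60,c0[0]:c0[0]+80],None,fx=8,fy=8,interpolation=cv2.INTER_NEAREST)[:,:,::-1])
E
```

```text
t 14.5 tcp guide [-200.5   -5.6] z -0.0064 y head -74.72 tilt x [-0.001  0.    -1.   ] F guide [ 0.36 -0.18] -0.36 0.07079888878519223
plate rect guide [-96.   -0.1] (120.17089080810547, 99.8462905883789) 15.3792085647583
[ 0.42449547  0.03763164 -0.00598708] [ 0.3792568  -1.04478631 -0.25548232]
[[218.65378475 190.52603187]
 [218.23208895 185.50679905]]
[183 150]
```

>>> carry_out(targets=[[0.25, 0.3, 0, 0, 0], [0.25, 0.2, 0, 0, 0], [0.25, 0.1, 0, 0, 0], [0.25, 0, 0, 0, 0]])

```text
time: 15.0
tool_pos: [0.4243, 0.0376, -0.0121]
ee_rot: [-0.534, 1.57, 2.875]
wrist_force: [-1.0, 0.7, 0.8]
width: 0.0707
```

>>> carry_out(targets=[[0.25, 0.1, 0, 0, 0], [0.25, 0.1, 0, 0, 0], [0.25, 0.1, 0, 0, 0], [0.25, 0, 0, 0, 0]])

```text
time: 15.4
tool_pos: [0.4244, 0.0376, -0.015]
ee_rot: [-0.788, 1.57, 2.62]
wrist_force: [-0.2, -0.2, 0.7]
width: 0.0707
```

>>> carry_out(targets=[[0.25, 0.1, 0, 0, 0], [0.25, 0.1, 0, 0, 0], [0.25, 0, 0, 0, 0]])

```text
time: 15.7
tool_pos: [0.4244, 0.0376, -0.017]
ee_rot: [-0.59, 1.57, 2.818]
wrist_force: [0.7, 0.2, 0.1]
width: 0.0706
```

>>> carry_out(targets=[[0.25, 0.1, 0, 0, 0], [0.25, 0.1, 0, 0, 0], [0.25, 0, 0, 0, 0]])

```text
time: 16.0
tool_pos: [0.4243, 0.0376, -0.019]
ee_rot: [-0.642, 1.57, 2.766]
wrist_force: [0.5, -0.1, -0.2]
width: 0.0705
```

>>> carry_out(targets=[[0.25, 0.1, 0, 0, 0], [0.25, 0.1, 0, 0, 0], [0.25, 0, 0, 0, 0]])

```text
time: 16.3
tool_pos: [0.4243, 0.0376, -0.021]
ee_rot: [-0.536, 1.57, 2.873]
wrist_force: [-0.5, -0.3, 0.2]
width: 0.0704
```

>>> carry_out(targets=[[0.25, 0.1, 0, 0, 0], [0.25, 0.1, 0, 0, 0], [0.25, 0, 0, 0, 0]])

```text
time: 16.6
tool_pos: [0.4243, 0.0376, -0.023]
ee_rot: [-0.635, 1.57, 2.773]
wrist_force: [-0.2, 1.1, -0.8]
width: 0.0707
```

>>> carry_out(targets=[[0.25, 0.1, 0, 0, 0], [0.25, 0.1, 0, 0, 0], [0.25, 0, 0, 0, 0]])

```text
time: 16.9
tool_pos: [0.4246, 0.0376, -0.0245]
ee_rot: [-3.024, 1.571, 0.384]
wrist_force: [-1.4, 0.6, 2.7]
width: 0.0708
```

Table contact comes at a reported −24.3 mm, so the tips are really about 24 mm above the reported TCP. I set the tip to about 24 mm real height and push the rear.

>>> carry_out(targets=[[0.25, -1.5, 0, 0, 0], [0.25, -0.95, 0, 0, 0], [0.25, 0, 0, 0, 0], [0.25, 0, 0, -1, 0], [0.25, 0, 0, -1, 0], [0.25, 0, 0, -0.5, 0], [0.25, 0, 0, -0.5, 0], [0.25, 0, 0, -0.5, 0], [0.25, 0, 0, -0.5, 0], [0.25, 0, 0, -0.5, 0], [0.25, 0, 0, -0.5, 0], [0.25, 0, 0, -0.5, 0], [0.25, 0, 0, -0.5, 0], [0.25, 0, 0, 0, 0]])

```text
time: 18.3
tool_pos: [0.4833, 0.0536, -0.0001]
ee_rot: [3.097, 1.57, 0.222]
wrist_force: [0.2, 0.3, 0.2]
width: 0.0707
```

```bash
python3 look.py k; python3 pe.py top_k.npz
```

```text
t 18.3 tcp guide [-139.4   -6. ] z -0.0001 y head -74.72 tilt x [ 0.001  0.    -1.   ] F guide [0.31 0.21] 0.21 0.07065146001615628
plate rect guide [-40.7  -0.7] (60.4176139831543, 100.1127700805664) 13.283636093139648
top_k.npz fence side y [(-75, -41.4, -49.6), (-65, -6.6, -48.6), (-55, 29.0, -48.4), (-45, 45.0, -48.1), (-35, 49.3, -49.3), (-25, 48.2, -49.8), (-15, 47.8, -49.6)]
top_k.npz front x [(-45, -12.3, -72.8), (-35, -12.6, -69.9), (-25, -12.5, -66.9), (-15, -11.0, -64.0), (-5, -10.6, -61.1), (5, -10.9, -59.2), (15, -11.6, -55.2), (25, -12.6, -54.1), (35, -11.5, -46.9), (45, -11.8, -43.9)]
```

>>> carry_out(targets=[[0.25, 0, 0, -0.4, -0.2], [0.25, 0, -0.02, -0.4, 0], [0.25, 0, -0.02, -0.4, 0], [0.25, 0, -0.02, -0.4, 0], [0.25, 0, -0.02, -0.4, 0], [0.25, 0, -0.02, -0.4, 0], [0.25, 0, -0.02, -0.4, 0], [0.25, 0, -0.02, -0.4, 0], [0.25, 0, -0.02, -0.4, 0], [0.25, 0, -0.02, -0.4, 0], [0.25, 0, -0.02, -0.4, 0], [0.25, 0, -0.02, -0.4, 0], [0.25, 0, 0, -0.4, 0], [0.25, 0, 0, 0, 0]])

```text
time: 19.8
tool_pos: [0.5328, 0.0698, -0.0002]
ee_rot: [-2.802, 1.569, 0.61]
wrist_force: [0.4, 0.3, -0.2]
width: 0.0704
```

```bash
python3 look.py l; python3 pe.py top_l.npz
```

```text
t 19.8 tcp guide [-87.3  -3.6] z -0.0002 y head -74.52 tilt x [ 0.001  0.001 -1.   ] F guide [0.45 0.24] -0.15 0.07040360302363287
top_l.npz fence side y []
top_l.npz front x []Traceback (most recent call last):
  File "look.py", line 15, in <module>
    b=big(blue(s))[0]; r=rect(s,b,.03); print("plate rect guide",(G@np.array(r[0])-O).round(1),r[1],r[2])
      ~~~~~~~~~~~~^^^
IndexError: list index out of range
```

>>> carry_out(targets=[[0.25, 0, 0, -0.2, 0], [0.25, 0, 0, -0.2, 0], [0.25, 0, 0, -0.1, 0], [0.25, 0, 0, 0, 0]])

```text
time: 20.25
tool_pos: [0.5369, 0.0707, -0.0003]
ee_rot: [-2.974, 1.571, 0.438]
wrist_force: [-0.7, -0.4, 1.2]
width: 0.0704
```

>>> carry_out(targets=[[0.25, 0, 0, -0.1, 0], [0.25, 0, 0, -0.1, 0], [0.25, 0, 0, 0, 0]])

```text
time: 20.55
tool_pos: [0.5388, 0.0713, -0.0003]
ee_rot: [-3.008, 1.57, 0.403]
wrist_force: [-0.3, -0.2, 0.5]
width: 0.0707
```

>>> carry_out(targets=[[0.25, 0, 0, -0.1, 0], [0.25, 0, 0, 0, 0]])

```text
time: 20.75
tool_pos: [0.5398, 0.0716, -0.0003]
ee_rot: [-2.668, 1.571, 0.744]
wrist_force: [-0.2, -1.2, 0.1]
width: 0.0708
```

>>> carry_out(targets=[[0.25, 0, 0, -0.1, 0], [0.25, 0, 0, 0, 0]])

```text
time: 20.95
tool_pos: [0.5407, 0.0718, -0.0004]
ee_rot: [-2.711, 1.571, 0.7]
wrist_force: [-1.0, -1.1, -0.0]
width: 0.0703
```

>>> carry_out(targets=[[0.25, 0, 0, -0.1, 0], [0.25, 0, 0, 0, 0]])

```text
time: 21.15
tool_pos: [0.5417, 0.0721, -0.0003]
ee_rot: [-2.895, 1.57, 0.517]
wrist_force: [-0.6, -0.9, -0.1]
width: 0.0703
```

>>> carry_out(targets=[[0.25, 0, 0, -0.1, 0], [0.25, 0, 0, 0, 0]])

```text
time: 21.35
tool_pos: [0.5419, 0.0722, -0.0004]
ee_rot: [-0.118, 1.569, -2.989]
wrist_force: [-2.9, -1.0, 2.6]
width: 0.0703
```

>>> carry_out(targets=[[0.25, 0, 0, -0.1, 0], [0.25, 0, 0, 0, 0]])

```text
time: 21.55
tool_pos: [0.542, 0.0722, -0.0004]
ee_rot: [-0.064, 1.567, -2.935]
wrist_force: [-5.1, -1.3, 5.0]
width: 0.0704
```

```bash
sed -i 's/b=big(blue(s))\[0\]; r=/b=big(blue(s)); b=b[0] if b else big(red(s))[0]; r=/' look.py; python3 look.py m; python3 pe.py scene_i.npz scene_m.npz
```

```text
t 21.55 tcp guide [-77.8  -3.8] z -0.0004 y head -74.53 tilt x [-0.003 -0.001 -1.   ] F guide [-5.27  0.16] 4.97 0.0704230957498378
plate rect guide [46.3 -2.8] (10.18777847290039, 92.9566650390625) 16.268674850463867
scene_i.npz fence side y [(-155, 33.8, -58.0), (-145, 28.7, -61.8), (-135, 45.3, -63.8), (-125, 48.0, -62.1), (-115, 45.4, -58.7), (-105, 48.1, -60.7), (-95, 49.0, -61.1), (-85, 48.3, -60.2), (-75, 45.8, -61.4), (-65, 47.5, -58.9), (-55, 45.9, -60.9), (-45, 47.7, -61.2), (-35, 45.2, -60.4)]
scene_i.npz front x [(-65, -39.0, -145.5), (-55, -33.4, -151.9), (-45, -33.2, -153.6), (-35, -31.6, -133.6), (-25, -32.9, -137.1), (-15, -32.8, -140.5), (-5, -32.6, -144.0), (5, -32.4, -150.6), (15, -33.7, -151.2), (25, -32.1, -153.0), (35, -31.9, -150.6), (45, -33.3, -130.9)]
scene_m.npz fence side y [(-65, 47.5, -61.7), (-55, 45.9, -60.9), (-45, 47.7, -61.2), (-35, 46.1, -60.4), (-25, 47.0, -61.6), (-15, 46.2, -61.9), (-5, 48.0, -61.1), (35, 45.0, -56.8), (45, 47.6, -61.2), (55, 43.4, -57.9)]
scene_m.npz front x [(-65, 42.8, -60.3), (-55, 53.9, -64.6), (-45, 51.8, -66.0), (-35, 51.4, -66.1), (-25, 52.1, -64.7), (-15, 51.0, -64.7), (-5, 51.6, -66.2), (5, 51.2, -64.8), (15, 51.9, -66.3), (25, 50.8, -64.8), (35, 51.5, -66.4), (45, 52.2, -66.4)]
```

View pics/scene_m.png

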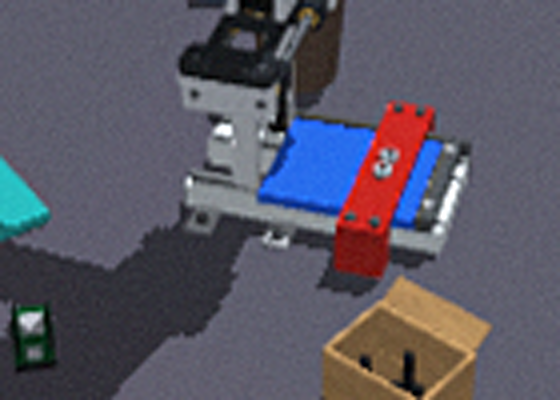

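The scene view shows the plate under the bridge, with its front edge by the stop at about (430,195). A 5 N reaction built up with no further motion. I back off and measure from above.

>>> carry_out(targets=[[0.25, 0, 0, 1, 0], [0.25, 0, 0, 3, 0], [0.25, 0, 0, 4, 0], [0.25, -4, 0, 4, 0], [0.25, 0, 0, 1, 0], [0.25, 0, 0, 0, 0], [0.25, 0, 0, 0, 0]])

```text
time: 22.35
tool_pos: [0.4232, 0.0393, 0.0347]
ee_rot: [-2.993, 1.57, 0.419]
wrist_force: [0.2, 0.6, -1.0]
width: 0.0701
```

```bash
python3 look.py n; python3 pe.py top_n.npz scene_g.npz scene_n.npz; python3 - <<'E'
from h import *
t=np.radians(15.5)
for n in("top0","top_g","top_n"):
    s=dict(np.load(f"pics/{n}.npz")); c=big(red(s))[0]; b=big(blue(s))[0]
    print(n,"red far edge",edge(s,c,.043,t+np.pi/2,-1)[:2],"blue fence edge",edge(s,b,.03,t,1,.2)[:2],"open side",edge(s,b,.03,t,-1,.2)[:2],"rear",edge(s,b,.03,t+np.pi/2,1,.2)[:2])
E
```

```text
t 22.35 tcp guide [-201.1   -3.7] z 0.0347 y head -74.54 tilt x [ 0.001  0.001 -1.   ] F guide [0.33 0.51] -1.01 0.07008683421152807
plate rect guide [-34.3  -0.2] (69.20403289794922, 99.69888305664062) 15.224852561950684
top_n.npz fence side y [(-65, 49.0, -49.4), (-55, 49.4, -48.4), (-45, 49.7, -48.1), (-35, 49.3, -50.1), (-25, 48.2, -49.8), (-15, 48.6, -49.6), (-5, 48.9, -50.1), (5, 41.0, -43.3), (45, 47.7, -49.2), (55, 43.0, -41.7)]
top_n.npz front x [(-45, 50.4, -68.8), (-35, 50.1, -68.4), (-25, 50.5, -68.0), (-15, 50.1, -69.0), (-5, 50.6, -68.6), (5, 51.0, -68.9), (15, 50.6, -67.8), (25, 50.3, -68.8), (35, 50.7, -68.7), (45, 50.4, -67.9)]
scene_g.npz fence side y [(-155, 45.1, -58.0), (-145, 47.8, -60.9), (-135, 49.6, -63.8), (-125, 48.0, -62.1), (-115, 45.4, -58.7), (-105, 47.2, -60.7), (-95, 49.0, -61.1), (-85, 48.3, -60.2), (-75, 45.8, -61.4), (-65, 47.5, -58.9), (-55, 45.9, -60.9), (-45, 47.7, -61.2), (-35, 45.2, -60.4)]
scene_g.npz front x [(-65, -39.0, -142.6), (-55, -33.4, -151.9), (-45, -33.2, -153.6), (-35, -31.6, -153.0), (-25, -32.9, -153.6), (-15, -32.8, -152.4), (-
[... 902 characters left out ...]
903 ,  30.275545], dtype=float32))
top_g red far edge (np.float32(105.825836), array([650.6166 , 101.51944], dtype=float32)) blue fence edge (np.float32(15.564279), array([511.973 , 118.0466], dtype=float32)) open side (np.float32(15.1477585), array([537.2405  ,  24.483234], dtype=float32)) rear (np.float32(89.1589), array([473.5966  ,  36.745102], dtype=float32))
top_n red far edge (np.float32(105.44055), array([649.7957  , 101.799324], dtype=float32)) blue fence edge (np.float32(13.389075), array([573.0613 , 134.32985], dtype=float32)) open side (np.float32(11.689723), array([595.6975  ,  40.870674], dtype=float32)) rear (np.float32(105.40792), array([551.0003 ,  78.18369], dtype=float32))
```

Plate centre measures about (−9, −0.2) mm against home at (−10, 0), with an angle difference under 0.01 rad. One gentle nudge on the open side, near the plate's centre, will confirm it sits on the fence.

>>> carry_out(targets=[[0.25, -2, 3.5, 0, 0], [0.25, 0, 3.5, 0, 0], [0.25, 0, 3.5, 0, 0], [0.25, 0, 0, 0, -8.18], [0.25, 0, 0, 0, -8.18], [0.25, 0, 0, 0, -8.18], [0.25, 0, 0, 0, -8.18], [0.25, 0, 0, 0, -8.18], [0.25, 0, 0, 0, -8.18], [0.25, 0, 0, 0, -8.18], [0.25, 0, 0, 0, -8.18], [0.25, 0, 0, 0, -8.18], [0.25, 0, 0, 0, -8.18], [0.25, 0, 0, 0, -8.18], [0.25, 0, 4, 0, 0], [0.25, 0, 4, 0, 0], [0.25, 0, 4, 0, 0], [0.25, 0, 2.3, 0, 0], [0.25, 0, 0, 0, 0], [0.25, 0, 0, 0, 0]])

```text
time: 24.45
tool_pos: [0.5881, -0.0237, 0.0532]
ee_rot: [-1.947, 1.568, 3.036]
wrist_force: [-0.7, -0.1, -0.1]
width: 0.0705
```

```bash
python3 look.py p
```

```text
t 24.45 tcp guide [ -59.  -108.5] z 0.0532 y head 15.5 tilt x [-0.003  0.    -1.   ] F guide [-0.66  0.04] -0.11 0.07051409141562728
plate rect guide [-34.3  -0.3] (69.23883056640625, 99.78067016601562) 15.1461820602417
```

>>> carry_out(targets=[[0.25, 3, 0, 0, 0], [0.25, 2.3, 0, 0, 0], [0.25, 0, 0, 0, 0], [0.25, 0, 0, -1.5, 0], [0.25, 0, 0, -1.5, 0], [0.25, 0, 0, -0.8, 0], [0.25, 0, 0, -0.5, 0], [0.25, 0, 0, -0.3, 0], [0.25, 0, 0, 0, 0], [0.25, 0, 0, 0, 0]])

```text
time: 25.55
tool_pos: [0.5764, 0.0202, 0.0021]
ee_rot: [0.752, 1.571, -0.549]
wrist_force: [-0.7, -0.5, 0.4]
width: 0.0705
```

>>> carry_out(targets=[[0.25, 0, 0, -0.1, 0], [0.25, 0, 0, 0, 0]])

```text
time: 25.75
tool_pos: [0.576, 0.0211, 0.0019]
ee_rot: [-2.228, 1.571, 2.754]
wrist_force: [0.5, -0.7, 0.2]
width: 0.0705
```

>>> carry_out(targets=[[0.25, 0, 0, -0.1, 0], [0.25, 0, 0, 0, 0]])

```text
time: 25.95
tool_pos: [0.5757, 0.0222, 0.0019]
ee_rot: [-2.472, 1.571, 2.509]
wrist_force: [-0.2, -0.6, -0.5]
width: 0.0703
```

>>> carry_out(targets=[[0.25, 0, 0, -0.1, 0], [0.25, 0, 0, 0, 0]])

```text
time: 26.15
tool_pos: [0.5754, 0.023, 0.002]
ee_rot: [-0.42, 1.57, -1.721]
wrist_force: [0.2, -1.5, -0.4]
width: 0.0708
```

>>> carry_out(targets=[[0.25, 0, 0, -0.1, 0], [0.25, 0, 0, 0, 0]])

```text
time: 26.35
tool_pos: [0.5753, 0.0232, 0.0021]
ee_rot: [-0.064, 1.569, -1.365]
wrist_force: [0.3, -3.4, -0.8]
width: 0.0701
```

>>> carry_out(targets=[[0.25, 0, 0, -0.1, 0], [0.25, 0, 0, 0, 0]])

```text
time: 26.55
tool_pos: [0.5753, 0.0234, 0.0021]
ee_rot: [-0.024, 1.568, -1.326]
wrist_force: [0.5, -6.7, 0.0]
width: 0.0704
```

The fence contact is confirmed: 6.7 N at the same TCP y as the first seating. I retreat clear and take the final look.

>>> carry_out(targets=[[0.25, 0, 0, 1, 0], [0.25, 0, 0, 3, 0], [0.25, 0, 0, 2, 0], [0.25, -4, 0, 0, 0], [0.25, -4, 0, 0, 0], [0.25, 0, -4, 0, 0], [0.25, 0, -4, 0, 0], [0.25, 0, -4, 0, 0], [0.25, 0, -2, 0, 0], [0.25, 0, 0, 0, 0], [0.25, 0, 0, 0, 0]])

```text
time: 27.65
tool_pos: [0.4567, -0.0697, 0.0825]
ee_rot: [1.802, 1.569, 0.501]
wrist_force: [0.2, 0.3, -0.2]
width: 0.0703
```

```bash
python3 look.py q; python3 pe.py top_q.npz; python3 - <<'E'
from h import *
t=np.radians(15.5)
s=dict(np.load("pics/top_q.npz")); b=big(blue(s))[0]; c=big(red(s))[0]
print(edge(s,c,.043,t+np.pi/2,-1)[:2],edge(s,b,.03,t+np.pi/2,1,.2)[:2])
cv2.imwrite("pics/fin.png",cv2.resize(s["image"][130:205,205:295],None,fx=8,fy=8,interpolation=cv2.INTER_CUBIC)[:,:,::-1])
E
```

```text
t 27.65 tcp guide [-198.  -117.7] z 0.0825 y head 15.44 tilt x [ 0.002  0.001 -1.   ] F guide [0.24 0.23] -0.17 0.07033476040038628
plate rect guide [-34.5  -0.1] (69.55074310302734, 99.52954864501953) 15.224852561950684
top_q.npz fence side y [(-65, 49.0, -48.6), (-55, 49.4, -48.4), (-45, 49.7, -48.9), (-35, 49.3, -49.3), (-25, 48.2, -49.8), (-15, 48.6, -49.6), (-5, 48.2, -50.1), (5, 41.0, -43.3), (45, 47.7, -49.2), (55, 43.0, -41.7)]
top_q.npz front x [(-45, 50.4, -68.8), (-35, 50.1, -69.1), (-25, 50.5, -68.0), (-15, 50.1, -69.0), (-5, 50.6, -69.3), (5, 51.0, -68.9), (15, 50.6, -67.8), (25, 50.3, -68.8), (35, 50.7, -68.7), (45, 50.4, -67.9)]
(np.float32(105.44055), array([649.7957  , 101.799324], dtype=float32)) (np.float32(104.8808), array([550.5306 ,  79.15005], dtype=float32))
```

View pics/fin.png

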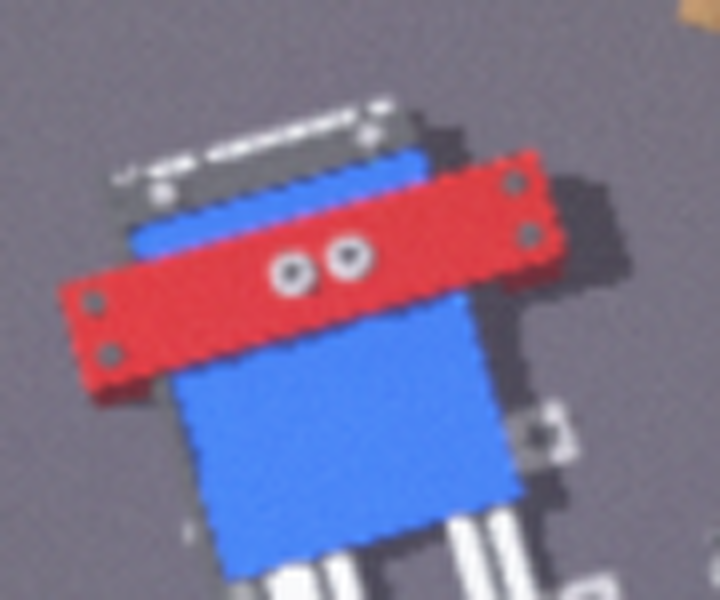

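The plate is flush against the stop, with no light gap along (130,230) to (425,150), and against the fence on the left. The fingers are clear, so I hand in.

```bash
python3 -c "
from bench import robot
print(robot.close_job())"
```

```text
the job is handed in; nothing more can be done
None
```

The blue plate is home under the bridge, against both the stop and the fence, and I handed the job in at about 27.7 s. I pushed its open side square onto the fence, pushed its rear edge to the stop, then gave it a gentle confirming nudge against the fence. No verdict was reported.

**Last checks**
- **Along the fence:** the top view puts the plate's ends at about +50.5 and −68.7 mm. Its centre is then about −9 mm, against −10 mm for home; I estimate this is good to 1–2 mm. The reaction at the stop was 5 N with no further motion.
- **Across the fence:** the centre is within about 0.5 mm of home. The fence reaction was 6.7 N, and the finger position matched the first seating within 0.3 mm.
- **Angle:** about 0.01 rad or less from the guide.
- **Flatness:** I measured no tilt or height directly. All pushes were horizontal, and I saw no sign of lifting in the pictures.
- **Cup, carton and circuit board:** I did not measure them again at the end. No push came near them.

**What disagreed**
- **Fingertip height:** touching the table showed the fingertips to be about 24 mm above the reported tool point. My image estimate of that gap had been only 16 mm. Because of it, the first side push and the first rear push passed over the plate without moving it.
- **Vertical force at the stop:** the final rear push also showed an upward force of about 5 N on the tool, which I did not explain.

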